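# Bond a stamp block in the sprung mounting press

## Robot

A 6-joint arm with a two-finger parallel gripper is mounted at the origin on the work surface. World frame = base frame: x ahead of the robot, y to its left, z up, the work surface at z = 0. Lengths are in mm, angles in rad, forces in N, time in s.
With the tool pointing down it reaches from about 275 to 825 mm from the base axis. Payload 5.2 kg.
Tool frame: the origin (TCP) lies at the very end of the fingers, on their centre line; the grasp point (between the pads) lies 19 mm behind it; z points along the fingers, y is the line along which they close (so a half turn about z gives the same grasp; the last joint's range is limited). The gripper opens to 93 mm and grips with 3 to 60 N. Pads are 15 mm wide; open, the fingers measure 128 mm over their backs; the gripper's body (75 mm by 188 mm) begins 65 mm behind the grasp point.
Start: joints at [-1.474, 0.259, 1.535, -0, 1.348, -0.203], TCP at [162.452, -525.466, 218.653] pointing down, gripper open.
Joint ranges: [-3.14, 3.14], [-0.91, 2.08], [0.19, 2.58], [-1.22, 4.36], [0.22, 2.71], [-3.12, 3.12]. Speed limits (rad/s): [2.57, 2.57, 3.14, 3.14, 3.14, 3.14].

## Interface

Orientations are given as [roll, pitch, yaw] about the fixed x, y, z axes, in that order (R = Rz(yaw) Ry(pitch) Rx(roll)).
In Python, from bench import robot gives the robot as it stands. The module is installed in compiled form; this text tells all that it offers. Calls block until the motion is done:
- robot.move_ptp(position, orientation): joint-space move of the TCP to a pose.
- robot.move_linear(position, ori=None, speed=150, f_stop=None): straight line of the TCP; ori=None keeps the orientation; speed is the mean speed in mm/s. With f_stop (N) it stops when the force on the tool has changed by that much, and returns True; else False.
- robot.move_j(angles): joint-space move.
- robot.move_gripper(opening): opening from 0.0 (shut) to 1.0 (fully open); the grip force is fixed at half the most; returns when the fingers have stopped.
- robot.sleep(seconds).
- robot.inverse_kinematics(position, orientation): joint angles nearest the present ones, or None.
- robot.get_image(name): name is "side" or "top"; returns a dict with "img" (384x512x3 uint8, blue, green, red), "fovy" (degrees; the focal length in pixels is half the picture's height over the tangent of half this angle, whatever the lens; pixels are square), "cx", "cy" (the principal point, pixels), "eye" and "orientation" of the camera in the world. Camera axes: x right, y down, z forward; pixel columns grow to the right and rows downward; lengths in mm; the calibration is good to about 2 mm. A picture is of the moment at which its call begins. There is no depth.
A pose or a line that the arm cannot do raises robot.MotionError and nothing moves.
- robot.hand_in(): hands the job in; it is judged then, once.
Readings, each from a call of its own:
- robot.current_t(): time.
- robot.current_qpos(): joint angles.
- robot.current_joint_vel(): joint speeds.
- robot.current_joint_efforts(): joint torques, N m.
- robot.current_tcp_pos(): TCP position.
- robot.current_eef_rot(): TCP orientation.
- robot.current_contact_force(): force on the tool from outside, world axes, zero at the start.
- robot.current_ft_torque(): the same for the moment, N m.
- robot.current_gripper_width(): opening from 0.0 (shut) to 1.0 (fully open).
- robot.current_finger_force(): force on a finger pad.
Only numpy, scipy, OpenCV 4.12 (cv2) and the standard library are available. Lean on these libraries where they do the work, as an engineer would, in place of code of your own. Each camera call takes 0.05 s, during which the arm holds its last target. There are 200 camera calls.

## Task

Set the pale maple stamp block flat into the framed nest of the green mounting press and let go of it, then swing the press's sprung red handle bar down until the handle arms are level, with the rubber foot pressing on the block. Keep holding the handle there: it springs up if released, and the job finishes with you still holding it down. Leave the other blocks and the things on the bench where they are.

Things in the scene. Friction and masses are not known exactly. Their poses are not given: they have to be found in the camera images.
- press: green mounting press, fixed to the bench. Origin on the bench surface straight under the nest centre; x points from nest to hinge, y along the hinge, z up. Base plate 150 mm wide (y), x = -85 to +140 mm, 20 mm thick. Two green hinge cheeks (34 mm in x, 10 mm thick) stand at x = 95, y = +-66 mm, up to 100 mm above the bench.
- nest (a point): centre of the nest floor (black rubber), 20 mm above the bench; axes as the press. The nest is a rectangle 53 (x) by 75 (y) mm inside an aluminium fence 6 mm wide and 6 mm high: a block lies in it with its 70 mm side along press y, either way round.
- press_lever (a joint): handle angle, rad: 0 = fully raised at the stop (105 degrees above level, leaning 15 degrees past upright, away from the nest), grows as it swings over the nest and down; 1.833 = arms level; lower stop 1.95. A return spring (0.3 N m at the top, 1.2 N m at level) lifts it when released. Holding it level takes about 11 N down at the bar, foot included.
- handle_bar (a point): centre of the red round handle bar, 16 mm diameter, along press y, free for 100 mm between two steel arms that run from its ends to the hinge, 165 mm away. Level: 85 mm above the bench, press x = -70 mm; raised: 244 mm up, x = +138 mm. Can be pinched from above at every angle, fingers either side across press x; fixed to the arms, it turns within the grip.
- press_foot (a joint): spring foot, m pushed up into its crosspiece: 0 = free, stop at 0.020. A rubber pad 26 mm in diameter hung on the handle arms 95 mm from the hinge, its face 41 mm below the arms' line. It meets a seated block about 0.08 rad before level; at level it is pushed in about 8 mm and bears on the block with about 10 N (4 N at first touch).
- press_hinge (a point): middle of the handle's hinge axis, at x = 95, y = 0, z = 85 mm in the press frame; the axis is along press y.
- maple_block: the block to use: pale maple stamp block 48 (its x) by 70 (its y) by 32 mm high, origin at the centre of its underside; a printed ring with a bar is on its top. Starts flat on the bench, about 80 g.
- walnut_block: dark walnut stamp block 48 (its x) by 70 (its y) by 32 mm high, origin at the centre of its underside; a printed ring with a bar is on its top. Not to be moved.
- red_block: red painted stamp block 48 (its x) by 70 (its y) by 32 mm high, origin at the centre of its underside; a printed ring with a bar is on its top. Not to be moved.
- knob_stamp_a: pale turned-wood hand stamp, standing, 34 mm wide, 73 mm tall; origin at the centre of its underside. Not to be moved.
- knob_stamp_b: brown turned-wood hand stamp, standing, 34 mm wide, 73 mm tall; origin at the centre of its underside. Not to be moved.
- ink_tin: ink can, 66 mm wide, 55 mm tall, white with a yellow band; origin at the centre of its underside. Not to be moved.
- gouge: wood-handled gouge lying on the bench, 170 mm long; origin in the middle of its length, underneath. Not to be moved.
Things that resemble listed ones, but are neither listed nor needed, are in the scene too. What is shaped like the maple_block but purple or turquoise is not meant.

How it is judged:
By the outcome, as a careful person would: the job done as asked, in the order asked, and still so for the second after the job is handed in, while the arm keeps its last pose, push and grip.
It also fails if it takes over 58 s, if anything falls off the work surface, if the arm or the gripper's body presses on something with over 40 N, if the wrist force passes 120 N, or if a joint passes its speed limit or range.

## Working session

There is one attempt and no reset: what is moved stays moved. The work goes in short steps, each a Python script; the robot and the scene stay as the last script left them, time stands still between calls to the robot, and variables do not carry over. Pictures are saved under pics/ and viewed, at most 10 in all, crops included, and the job is handed in when it is done.

```bash
mkdir -p pics; python3 - <<'E'
from bench import robot
import cv2,numpy as np
for n in("top","side"):
    d=robot.get_image(n); cv2.imwrite(f"pics/{n}0.png",d["img"]); print(n,{k:v for k,v in d.items() if k!="img"})
print(robot.current_t(),robot.current_eef_rot())
E
```

```text
top {'fovy': 42.29222313364729, 'cx': 248.31393081092477, 'cy': 190.42927883637387, 'eye': array([ 457.77711037,  -47.31938045, 1392.03949026]), 'orientation': array([-3.10028067,  0.00399632, -1.57108115])}
side {'fovy': 46.12311865163309, 'cx': 261.7229643796662, 'cy': 182.55723845119644, 'eye': array([134.79231917, 876.33290521, 834.58326618]), 'orientation': array([-2.15841943,  0.02026864, -2.76430989])}
0.1 [-3.14002431e+00 -3.10994718e-04  2.99859609e-01]
```

View pics/top0.png

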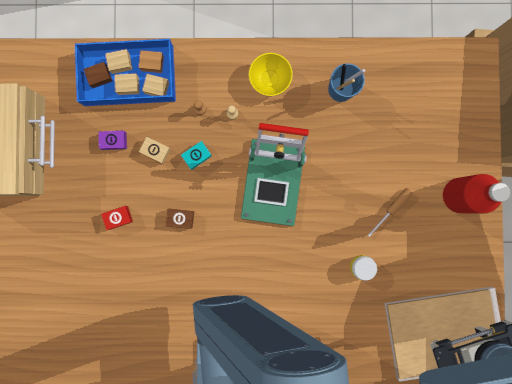

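View pics/side0.png

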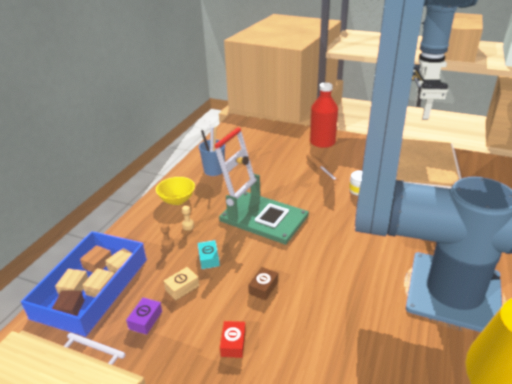

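Top view: candidates for the maple block are the pale block with a ring at (154,150), the pale wood blocks in the blue tray (118,60), (126,83) and (155,85), purple (112,140) and turquoise (196,155). I choose (154,150), seen at (181,283) in the side view. The press nest is at (271,191) in top, (271,215) in side; the handle is raised, with its bar at (283,129) in top. Now close crops.

```bash
python3 - <<'E'
import cv2,numpy as np
def crop(n,x0,y0,w,h,s):
    im=cv2.imread(f"pics/{n}0.png")[y0:y0+h,x0:x0+w]
    im=cv2.resize(im,None,fx=s,fy=s,interpolation=cv2.INTER_CUBIC)
    for i in range(0,w,10):
        cv2.line(im,(i*s,0),(i*s,6),(255,255,255),1); cv2.putText(im,str(x0+i),(i*s,16),0,.33,(0,0,255),1)
    for i in range(0,h,10):
        cv2.line(im,(0,i*s),(6,i*s),(255,255,255),1); cv2.putText(im,str(y0+i),(0,i*s+4),0,.33,(0,0,255),1)
    return im
cv2.imwrite("pics/maple.png",np.hstack([crop("top",130,130,50,40,8),crop("side",158,260,50,40,8)]))
cv2.imwrite("pics/pt.png",crop("top",230,115,90,115,5))
cv2.imwrite("pics/ps.png",crop("side",205,120,115,130,4))
E
```

```text
(no output)
```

View pics/maple.png

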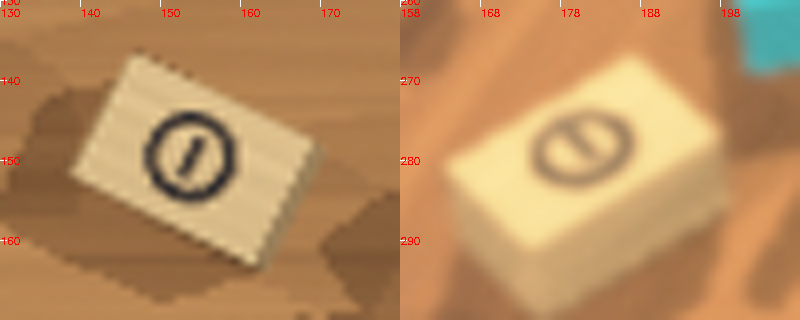

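View pics/pt.png

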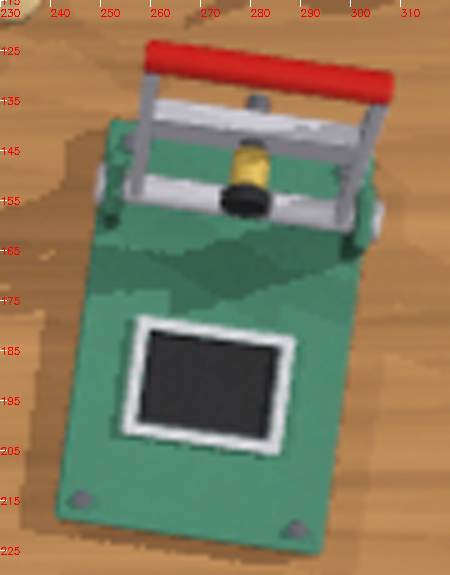

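View pics/ps.png

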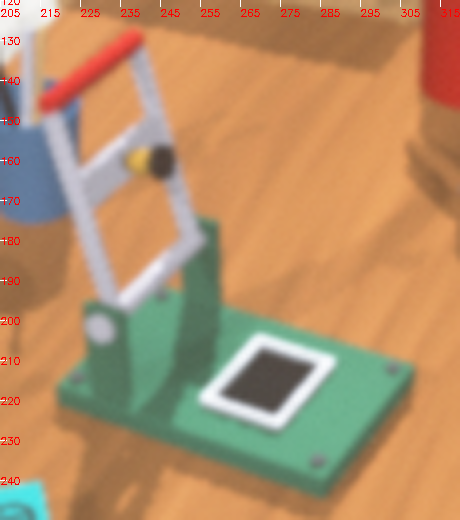

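```bash
cat > geo.py <<'E'
import numpy as np
from scipy.spatial.transform import Rotation as R
from scipy.optimize import least_squares
CAM={"top":(42.29222313364729,248.31393081092477,190.42927883637387,[457.77711037,-47.31938045,1392.03949026],[-3.10028067,0.00399632,-1.57108115]),
"side":(46.12311865163309,261.7229643796662,182.55723845119644,[134.79231917,876.33290521,834.58326618],[-2.15841943,0.02026864,-2.76430989])}
def proj(n,P):
    f,cx,cy,e,o=CAM[n]; c=(np.atleast_2d(P)-e)@R.from_euler("xyz",o).as_matrix()
    F=192/np.tan(np.radians(f)/2); return np.c_[cx+F*c[:,0]/c[:,2],cy+F*c[:,1]/c[:,2]]
def tri(t,s):
    r=least_squares(lambda p:np.r_[proj("top",p)[0]-t,proj("side",p)[0]-s],[450,0,50]); return r.x,np.abs(r.fun).max()
def px(x0,y0,s,L): return (np.array(L,float)+.5)/s-.5+[x0,y0]
def fit(views,p0):
    """views: list of (cam, local pts, pixels); pose x,y,z,yaw"""
    def f(p):
        M=R.from_euler("z",p[3]).as_matrix()
        return np.concatenate([(proj(n,L@M.T+p[:3])-q).ravel() for n,L,q in views])
    return least_squares(f,p0)
E
python3 - <<'E'
from geo import *
pr=lambda a:np.round(a,2)
mt=px(130,130,8,[(135,53),(314,143),(259,268),(72,173)]); ms=px(158,260,8,[(45,165),(230,52),(320,130),(133,250)])
for k in range(4):
    q=np.roll(ms,-k,0); T=[tri(a,b) for a,b in zip(mt,q)]
    if max(t[1] for t in T)<4: 
        P=np.array([t[0] for t in T]); print("maple",k,pr(P),[pr(t[1]) for t in T],pr(np.linalg.norm(P-np.roll(P,-1,0),axis=1)),pr(P.mean(0)))
        for d in (0,1): 
            L=np.array([(1,1),(1,-1),(-1,-1),(-1,1)])*[24,35]; L=np.c_[np.roll(L,d,0),np.zeros(4)]
            for y in (-.5,.5,1.5,2.5):
                r=fit([("top",L,mt),("side",L,q)],[*P.mean(0),y])
                if r.cost<30: print(pr(r.x),pr(r.cost),pr(r.fun))
S=np.array([(1,1,0),(1,-1,0),(-1,-1,0),(-1,1,0.)])
ot=px(230,115,5,[(137,315),(296,338),(279,455),(122,433)]); os=px(205,120,4,[(198,397),(260,332),(337,358),(278,431)])
it=px(230,115,5,[(150,330),(283,347),(269,441),(137,422)]); is_=px(205,120,4,[(220,385),(266,345),(318,365),(273,415)])
for n,a,b in(("outer",ot,os),("inner",it,is_)):
    T=[tri(x,y) for x,y in zip(a,b)]; P=np.array([t[0] for t in T]); print(n,pr(P),[pr(t[1]) for t in T],pr(np.linalg.norm(P-np.roll(P,-1,0),axis=1)),pr(P.mean(0)))
O=S*[32.5,43.5,1]+[0,0,6]; I=S*[26.5,37.5,1]+[0,0,6]
for v in ([("top",O,ot),("side",O,os)],[("top",O,ot),("top",I,it),("side",O,os)],[("top",I,it)]):
    r=fit(v,[*P.mean(0),-.15]); print("nest",pr(r.x),pr(r.cost),pr(r.fun))
bt=px(230,115,5,[(150,55),(390,88)]); bs=px(205,120,4,[(46,103),(137,38)])
print("bar",[ (pr(a),pr(b)) for a,b in [tri(x,y) for x,y in zip(bt,bs)]])
E
```

```text
maple 0 [[664.37 239.74  28.08]
 [633.76 177.83  29.42]
 [591.04 196.9   28.2 ]
 [621.75 260.65  28.24]] [np.float64(0.01), np.float64(0.31), np.float64(0.45), np.float64(0.36)] [69.08 46.8  70.76 47.47] [627.73 218.78  28.48]
[ 6.2774e+02  2.1877e+02  2.8470e+01 -4.5000e-01] 0.65 [-0.1  -0.07  0.28 -0.43 -0.47 -0.43  0.13  0.53 -0.12 -0.07  0.38 -0.01
  0.32  0.16 -0.18 -0.03]
[ 6.2774e+02  2.1877e+02  2.8470e+01 -4.5000e-01] 0.65 [-0.1  -0.07  0.28 -0.43 -0.47 -0.43  0.13  0.53 -0.12 -0.07  0.38 -0.01
  0.32  0.16 -0.18 -0.03]
[ 6.2774e+02  2.1877e+02  2.8470e+01 -4.5000e-01] 0.65 [-0.1  -0.07  0.28 -0.43 -0.47 -0.43  0.13  0.53 -0.12 -0.07  0.38 -0.01
  0.32  0.16 -0.18 -0.03]
[ 6.2774e+02  2.1877e+02  2.8470e+01 -4.5000e-01] 0.65 [-0.1  -0.07  0.28 -0.43 -0.47 -0.43  0.13  0.53 -0.12 -0.07  0.38 -0.01
  0.32  0.16 -0.18 -0.03]
outer [[ 549.69  -65.91   23.49]
 [ 536.09 -153.86   24.68]
 [ 471.42 -144.39   23.44]
 [ 484.75  -57.59   16.6 ]] [np.float64(0.05), np.float64(0.37), np.float64(0.43), np.float64(0.0)] [88.99 65.37 88.08 65.83] [ 510.49 -105.44   22.05]
inner [[ 538.51  -73.83   31.79]
 [ 530.37 -147.53   18.31]
 [ 481.42 -138.48   18.52]
 [ 491.06  -65.68   23.27]] [np.float64(1.02), np.float64(0.83), np.float64(0.47), np.float64(0.15)] [75.37 49.78 73.59 48.89] [ 510.34 -106.38   22.97]
nest [ 5.1050e+02 -1.0541e+02  1.6070e+01 -1.5000e-01] 2.23 [ 0.49  0.28 -0.17  0.35 -0.2   0.22  0.   -0.08  0.32  0.16 -0.45  0.79
 -0.67  0.5  -0.05 -1.5 ]
nest [ 5.1079e+02 -1.0576e+02  1.5690e+01 -1.5000e-01] 2.58 [ 0.57  0.22 -0.08  0.2  -0.04  0.08  0.16 -0.12 -0.19 -0.32  0.06  0.23
  0.12  0.41 -0.38  0.24  0.3   0.2  -0.55  0.81 -0.75  0.48 -0.05 -1.5 ]
nest [ 5.1209e+02 -1.0704e+02 -7.7300e+00 -1.4000e-01] 0.04 [ 0.02 -0.18 -0.15  0.11  0.1  -0.02  0.03  0.09]
bar [(array([655.68, -69.22, 244.74]), np.float64(0.22)), (array([ 639.74, -181.23,  242.74]), np.float64(0.64))]
```

Both measurements agree with the text (rectangles 69x47 and 89x65 mm, bar at 244 mm height; heights of the top faces read ~3.5 mm low). The maple crop shows the pale block with its ring and bar, so the choice holds. Picking it across its 70 mm side.

```bash
cat > plan.py <<'E'
from bench import robot
import numpy as np
YAW=-0.147; N=np.array([510.6,-105.6])
ex=np.array([np.cos(YAW),np.sin(YAW)]); ey=np.array([-ex[1],ex[0]])
def W(x,y,z): return [*(N+x*ex+y*ey),z]
E
python3 - <<'E'
from plan import *
o=[np.pi,0,-.45]; M=[627.7,218.8]
robot.move_gripper(0.94)
robot.move_ptp([500,100,350],[np.pi,0,0])
robot.move_ptp([*M,70],o)
robot.move_linear([*M,10],speed=60,f_stop=8)
print(robot.current_tcp_pos())
robot.move_gripper(0.0)
print("w",robot.current_gripper_width()*93,robot.current_finger_force())
robot.move_linear([*M,150],speed=200)
o=[np.pi,0,YAW]
robot.move_ptp(W(-40,120,150),o)
robot.move_linear(W(0,0,150),speed=200)
robot.move_linear(W(0,0,46),speed=80)
print("w",robot.current_gripper_width()*93,robot.current_tcp_pos(),robot.current_t())
import cv2
from geo import *
t=robot.get_image("top")["img"];s=robot.get_image("side")["img"]
cv2.imwrite("pics/t1.png",t)
c=lambda im,x,y,w,h,k:cv2.resize(im[y:y+h,x:x+w],None,fx=k,fy=k,interpolation=cv2.INTER_CUBIC)
cv2.imwrite("pics/n1.png",np.hstack([c(t,230,150,80,100,5),c(s,220,170,80,100,5)]))
E
```

```text
[628.12312117 218.90498038  10.50204153]
w 69.89245810596401 29.99645859003067
w 69.64143655732316 [ 511.03600283 -105.77304726   46.5377681 ] 9.9
```

View pics/n1.png

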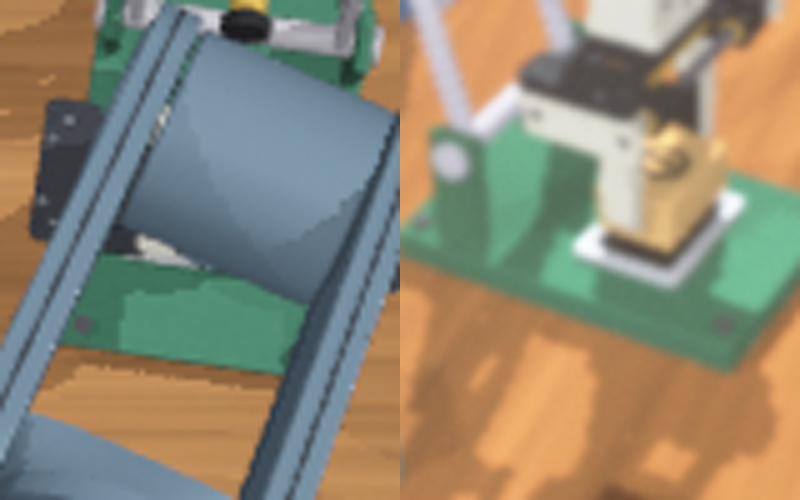

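The side crop shows the block in the jaws, (660,190), hanging level just above the nest frame (660,250) and centred in it as far as can be seen. The top view is blocked by the arm. Lowering under force watch.

```bash
python3 - <<'E'
from plan import *
st=robot.move_linear(W(0,0,29.5),speed=30,f_stop=5)
print(st,robot.current_tcp_pos(),robot.current_contact_force(),robot.current_ft_torque(),robot.current_t())
E
```

```text
True [ 510.25216794 -105.46675326   30.25687873] [-0.55018843 -0.37554009  3.64436961] [ 0.07599949 -0.03161092 -0.01342702] 10.5167
```

```bash
python3 - <<'E'
from plan import *
import cv2
robot.move_gripper(0.92)
robot.move_linear(W(0,0,80),speed=120)
robot.move_linear(W(-60,0,320),speed=250)
for y in (YAW+np.pi/2,YAW-np.pi/2):
    q=robot.inverse_kinematics(W(138,0,290),[np.pi,0,y]); print(np.round(q,2) if q is not None else q)
    q=robot.inverse_kinematics(W(-70,0,66),[np.pi,0,y]); print(np.round(q,2) if q is not None else q)
robot.move_ptp([300,150,330],[np.pi,0,YAW])
print(robot.current_t())
t=robot.get_image("top")["img"];s=robot.get_image("side")["img"]
c=lambda im,x,y,w,h,k:cv2.resize(im[y:y+h,x:x+w],None,fx=k,fy=k,interpolation=cv2.INTER_CUBIC)
cv2.imwrite("pics/n2.png",np.hstack([c(t,230,120,80,110,5),c(s,220,150,80,110,5)]))
E
```

```text
[-0.36  0.43  1.12  0.    1.59 -0.21]
[-0.46  0.26  1.97 -0.    0.92 -0.31]
[-0.36  0.43  1.12 -0.    1.59  2.93]
[-0.46  0.26  1.97 -0.    0.92  2.83]
13.8583
```

View pics/n2.png

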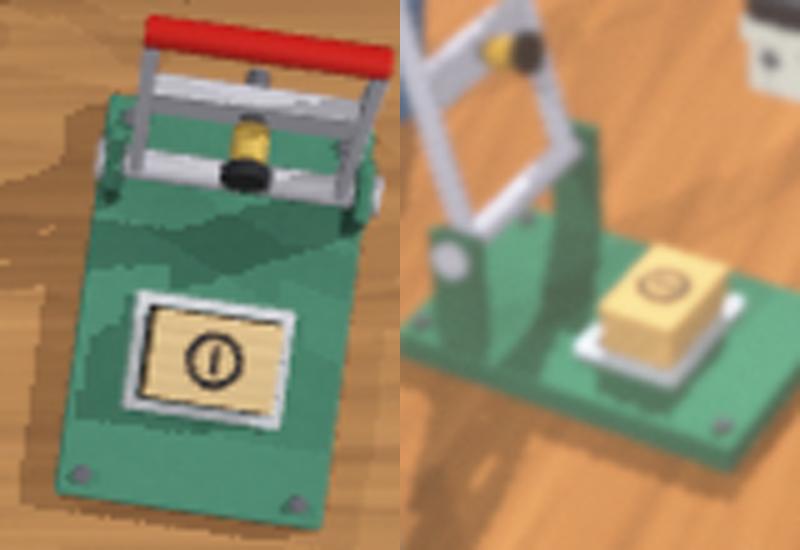

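The maple block is seated flat inside the fence (ring at (214,360) in the top part, (662,285) in the side part) and is released. Next is the handle: pinch the bar across press x and follow its arc.

```bash
cat >> plan.py <<'E'
OH=[np.pi,0,YAW+np.pi/2]
def bar(th,dz=19):
    a=np.radians(105)-th; return W(95-165*np.cos(a),0,85+165*np.sin(a)-dz)
E
python3 - <<'E'
from plan import *
robot.move_gripper(0.7)
robot.move_ptp(W(138,0,310),OH)
st=robot.move_linear(bar(0),speed=100,f_stop=8)
print(st,robot.current_tcp_pos(),bar(0))
robot.move_gripper(0.0)
print("w",robot.current_gripper_width()*93,robot.current_finger_force(),robot.current_contact_force(),robot.current_t())
E
```

```text
False [ 647.2404236  -125.87375244  226.23568823] [np.float64(646.8199845205622), np.float64(-125.7698307421291), np.float64(225.37776133769628)]
w 14.767469404947201 30.000689327716827 [-5.03685452  0.49813922  1.53860499] 18.175
```

```bash
python3 - <<'E'
from plan import *
for th in np.linspace(0,1.7,13)[1:]:
    robot.move_linear(bar(th),speed=80)
    print(round(th,2),np.round(robot.current_contact_force(),1),round(robot.current_gripper_width()*93,1),round(robot.current_t(),1))
    if np.linalg.norm(robot.current_contact_force())>35: print("high");break
E
```

```text
0.14 [3.8 0.3 0.5] 14.9 18.6
0.28 [ 3.9 -0.4  6.9] 15.4 19.1
0.42 [ 3.7 -1.4  6.2] 15.2 19.5
0.57 [ 2.2 -1.4  5.2] 15.1 19.9
0.71 [ 2.4 -2.   3.2] 15.1 20.4
0.85 [ 4.  -2.3  1.9] 14.9 20.8
0.99 [ 3.4 -2.1  3.8] 15.1 21.3
1.13 [ 4.  -1.8  2.4] 15.0 21.7
1.27 [ 3.  -0.8  5.2] 15.3 22.1
1.42 [3.1 0.2 4.8] 15.0 22.6
1.56 [1.4 0.6 4.8] 15.3 23.0
1.7 [0.2 0.1 4.9] 15.0 23.5
```

```bash
python3 - <<'E'
from plan import *
import cv2
for th in (1.76,1.80,1.84):
    robot.move_linear(bar(th),speed=40); robot.sleep(.3)
    print(round(th,2),np.round(robot.current_contact_force(),1),np.round(robot.current_tcp_pos(),1),np.round(bar(th),1))
t=robot.get_image("top")["img"];s=robot.get_image("side")["img"]
print(robot.current_t(),robot.current_gripper_width()*93)
c=lambda im,x,y,w,h,k:cv2.resize(im[y:y+h,x:x+w],None,fx=k,fy=k,interpolation=cv2.INTER_CUBIC)
cv2.imwrite("pics/n3.png",c(s,210,150,110,90,7))
E
```

```text
1.76 [-1.4 -0.7  6.6] [440.8 -95.1  78.4] [441.8 -95.4  78. ]
1.8 [-4.3  0.3  9.3] [440.3 -95.   72.2] [441.4 -95.4  71.4]
1.84 [-3.9  0.1 11.9] [439.9 -95.   65.6] [441.4 -95.3  64.8]
25.5083 15.053715281275544
```

View pics/n3.png

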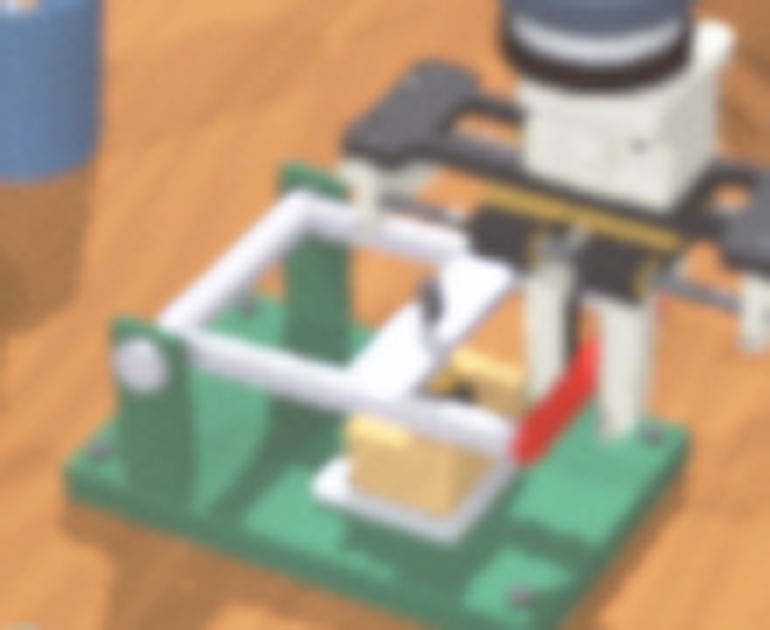

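The side crop shows the foot on the block, with the arms looking level and the red bar pinched. I'll check the angle numerically: bar near end at crop (520,450), hinge pin at (142,362).

```bash
python3 - <<'E'
from plan import *
from geo import *
for dz in (-4,0):
  print("hinge y71",(proj("side",[W(95,71,85+dz)])+.5-[210,150])*7)
  for th in (1.77,1.80,1.833,1.87):
    b=np.array(bar(th,0))+np.r_[ey*56,dz]; print(dz,th,(proj("side",[b])+.5-[210,150])*7)
E
```

```text
hinge y71 [[143.68337368 363.61115311]]
-4 1.77 [[520.41836977 441.72025749]]
-4 1.8 [[520.87008079 452.07319496]]
-4 1.833 [[520.9722408  463.29062375]]
-4 1.87 [[520.59854494 475.63935372]]
hinge y71 [[143.09914673 355.63183867]]
0 1.77 [[520.49032207 433.45519295]]
0 1.8 [[520.94269965 443.84490563]]
0 1.833 [[521.04486791 455.10280357]]
0 1.87 [[520.67029144 467.49686462]]
```

```bash
python3 - <<'E'
from plan import *
from geo import *
import cv2
s=robot.get_image("side")["img"].astype(int)
m=(s[...,2]-np.maximum(s[...,0],s[...,1])>60); m[:, :270]=0; m[:,305:]=0; m[:190]=0; m[225:]=0
m&=(s[...,1]<100)
ys,xs=np.nonzero(m)
for y in range(ys.min(),ys.max()+1): print(y,xs[ys==y].min(),xs[ys==y].max())
def hull(th,dz):
    P=[]; a=np.linspace(0,2*np.pi,40)
    c=np.array(bar(th,0))
    for y in(56,15): 
        for t in a: P.append(c+np.r_[ey*y+ex*8*np.cos(t),8*np.sin(t)+dz])
    return proj("side",P)
im=cv2.resize(s[190:230,260:310].astype(np.uint8),None,fx=15,fy=15,interpolation=cv2.INTER_CUBIC)
for th,col in((1.80,(255,0,0)),(1.833,(0,255,0))):
    h=cv2.convexHull(((hull(th,-3.2)+.5-[260,190])*15).astype(np.int32)); cv2.polylines(im,[h],True,col,1)
cv2.imwrite("pics/z.png",im)
E
```

```text
199 292 293
200 292 293
201 292 294
202 291 294
203 291 294
204 291 294
205 290 293
206 289 293
207 288 292
208 287 292
209 286 291
210 285 290
211 285 289
212 284 288
213 284 287
214 284 286
215 285 285
```

View pics/z.png

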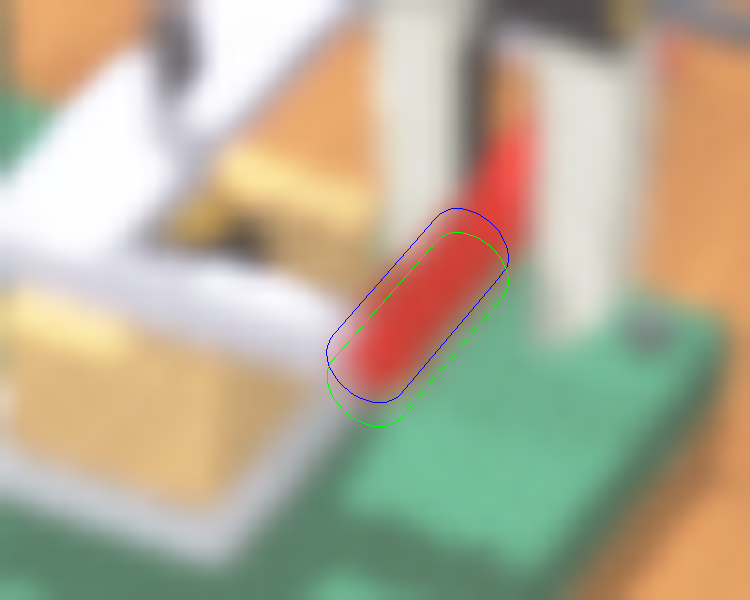

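The overlay shows the bar between the two outlines, within about 1 px, which is sensitive to the camera's height bias. The slope of the near arm does not depend on that bias, so I'll use it.

```bash
python3 - <<'E'
from plan import *
from geo import *
s=robot.get_image("side")["img"].astype(float)
b=s.min(axis=2)  # arm bright in all channels
X=[];E=[]
for x in range(240,280):
    yp=201+(x-240)*0.289
    ys=np.arange(int(yp)-9,int(yp)+10); v=np.interp(np.arange(ys[0],ys[-1],.1),ys,b[ys,x]); g=np.arange(ys[0],ys[-1],.1)
    k=np.argmin(abs(g-yp)); k=k-20+np.argmax(v[k-20:k+21])
    lo=np.nonzero(v[k:]<.5*(v[k]+v[k:k+50].min()))[0][0]+k   # lower edge
    X.append(x);E.append(g[lo])
X=np.array(X);E=np.array(E); print(np.round(E-(201+(X-240)*.289),1))
p=np.polyfit(X,E,1); ok=abs(E-np.polyval(p,X))<.8; p=np.polyfit(X[ok],E[ok],1); print("slope",p,ok.sum())
for th in (1.77,1.80,1.833,1.87):
    a=np.radians(105)-th
    q=[N+ (95-r*np.cos(a))*ex+56*ey for r in(30,140)]; z=[85+r*np.sin(a)-5 for r in (30,140)]
    u=proj("side",[[*q[i],z[i]] for i in(0,1)]); print(th,(u[1,1]-u[0,1])/(u[1,0]-u[0,0]),u.round(1).tolist())
E
```

```text
[1.3 1.1 1.2 1.3 1.2 1.2 1.5 1.3 1.3 1.5 1.4 1.3 1.4 1.5 1.4 1.4 1.5 1.4
 1.1 0.8 0.9 0.9 0.8 0.8 0.8 0.9 1.5 1.8 2.1 2.  1.9 1.7 2.  1.8 1.6 1.4
 1.3 1.4 1.3 1.2]
slope [  0.29667917 131.00175422] 40
1.77 0.2726339485883864 [[241.7, 201.4], [275.7, 210.7]]
1.8 0.301274216402401 [[241.8, 201.7], [275.8, 211.9]]
1.833 0.3325841358521237 [[241.8, 202.0], [275.8, 213.3]]
1.87 0.36753062704305506 [[241.8, 202.3], [275.8, 214.8]]
```

The slope suggests about 1.80 rad, while the force suggests about 1.84. The foot's first touch, 0.08 rad before level, is a sharp reference, so I'll back off a little and come down in fine steps to find the force kink.

```bash
python3 - <<'E'
from plan import *
robot.move_linear(bar(1.70),speed=60)
for th in np.arange(1.71,1.8701,.0133):
    robot.move_linear(bar(th),speed=30); robot.sleep(.15)
    print(round(th,3),np.round(robot.current_contact_force(),1),round(robot.current_tcp_pos()[2],1))
print(robot.current_t())
E
```

```text
1.71 [-2.1  1.1  4.3] 85.9
1.723 [-2.1  0.3  5.8] 83.9
1.737 [-3.4  1.7  6.8] 81.7
1.75 [-4.3 -0.3  6.1] 79.5
1.763 [-4.2  0.   6.3] 77.3
1.777 [-4.   1.   6.3] 75.1
1.79 [-4.9  1.   9.1] 73.1
1.803 [-6.5 -0.5  9.2] 70.9
1.816 [-5.9  1.1 10.5] 68.8
1.83 [-5.5  0.7 10.9] 66.6
1.843 [-5.6  0.7 11.4] 64.4
1.856 [-7.4  1.7 11.7] 62.2
1.87 [-7.7  0.5 12. ] 60.0
31.3417
```

The kink (+2.8 N) sits at commanded 1.78, so level is at about 1.863. The present 1.87 is level, which agrees with the picture. Handing in.

```bash
python3 - <<'E'
from plan import *
print(robot.current_gripper_width()*93,robot.current_finger_force(),robot.current_t())
print(robot.hand_in())
E
```

```text
15.495505700926277 30.013046264648438 31.3417
the job is handed in; nothing more can be done
None
```

The maple block is seated flat in the nest and released. The handle is held within about 0.01–0.02 rad of level with the foot pressing on the block, and the job was handed in at 31.3 s, though no verdict was returned.

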